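Set the rinse-water gate valve to a trickle

TASK

Close the rinse-water valve on the bench by turning its handwheel clockwise by the revolving handle until you feel it seat, without forcing it. Then open it again so that the stem is lifted by half a turn: the worn wheel has free play, so take that up first and count the half turn only from where the wheel begins to drive the stem. Let go of the wheel and leave the glassware and the slide box where they are.

Things in the scene. Friction and masses are not known exactly. Their poses are not given: they have to be found in the camera images.
- valve: Brass rising-stem gate valve standing fixed on the bench in a short steel water pipe. Origin: centre of its underside on the bench, straight below the wheel's axis; z up; the pipe (28 mm thick, axis 45 mm above the bench) runs along y, 150 mm each way, then turns down into the bench. The valve does not move.
- wheel: Dark cast handwheel lying level, 124 mm across, three spokes, turning about its upright axis. Origin: on the axis at the hub's underside, 118 mm above the bench. The rim bar is 14 mm thick, its centre line 130 mm above the bench on a 55 mm radius. z up; x points from the axis to the handle. Clockwise seen from above closes, counter-clockwise opens.
- hub_top (a point): Centre of the hub's top, 136 mm above the bench. The hub is loose on the stem nut: 50 to 100 degrees of free play in all, in which the wheel turns with under 1 N at the handle and the stem stays still. Where in the play it starts is unknown. After closing, the whole play must be turned back before the stem lifts again.
- handle_grip (a point): Point on the axis of the upright black round handle (22 mm thick, 50 mm tall), 20 mm below its top, 174 mm above the bench. The handle spins freely on a pin on the rim, 55 mm from the wheel's axis, so it can be pinched from above and carried round without turning the gripper. Driving the stem takes about 4 to 7 N here.
- stem: Steel stem, 14 mm thick, in the middle of the hub. Origin: centre of its top; x along the valve's x. It rises 3 mm per driven turn and does not turn. Shut, it is 144 mm above the valve's origin; it starts 0.25 to 0.7 turn above that. On the seat the sprung hub yields: the force at the handle goes to 9 N, then climbs 1.3 N per 0.1 rad; over 16 N the stem is wrenched round in its guide.
- reagent_bottle: Bystander: amber bottle 52 mm thick, 105 mm tall, loose. Origin at the centre of its underside.
- beaker: Bystander: glass beaker 70 mm across, 75 mm tall, loose. Origin at the centre of its underside.
- slide_box: Bystander: dark wooden microscope slide box 92 x 172 x 36 mm, loose. Origin at the centre of its underside.

How it is judged:
By the outcome, as a careful person would: the job done as asked, in the order asked, and still so for the second after the job is handed in, with the robot touching nothing.
It also fails if it takes over 67 s, if anything falls off the work surface, if the arm or the gripper's body presses on something with over 40 N, if the wrist force passes 120 N, or if a joint passes its speed limit or range.

ROBOT

A 7-joint arm with a two-finger parallel gripper is mounted at the origin on the work surface. World frame = base frame: x ahead of the robot, y to its left, z up, the work surface at z = 0. Lengths are in mm, angles in rad, forces in N, time in s.
With the tool pointing down it reaches from about 425 to 925 mm from the base axis. Payload 6.8 kg.
Tool frame: the origin (TCP) lies on the mounting face of the last link; the fingertips stand 182 mm ahead of it and the grasp point (between the pads) lies 163 mm ahead of it; z points along the fingers, y is the line along which they close (so a half turn about z gives the same grasp; the last joint's range is limited). The gripper opens to 88 mm and grips with 3 to 60 N. Pads are 20 mm wide; open, the fingers measure 115 mm over their backs; the gripper's body (75 mm by 178 mm) begins 61 mm behind the grasp point.
Start: joints at [-0.108, 0.477, 0.022, 1.555, -0.011, 1.109, -0.083], TCP at [675.013, 0.004, 404.664] pointing down, gripper open.
Joint ranges: [-2.96, 2.96], [-0.34, 2.1], [-1.41, 1.46], [0.24, 2.44], [-1.37, 4.51], [0.17, 1.92], [-2.96, 2.96]. Speed limits (rad/s): [2.39, 2.39, 3.14, 3.14, 3.14, 3.14, 3.14].

INTERFACE

Orientations are given as a unit quaternion [w, x, y, z].
In Python, from plant import env gives the robot as it stands.
- The arm moves only by the shell command python3 -m handwheel 'ROWS' [OPENING] [FORCE]. ROWS is JSON, a list of rows, each an object of numbers: "dx", "dy", "dz": the shift along the tool's x, y, z in units of 50 mm (1.0 is 50 mm); "wx", "wy", "wz": the turn, a rotation vector about the tool's x, y, z in units of 8 degrees (1.0 is 8 degrees). A call has 1 to 10 rows; each row shifts and turns the commanded pose from where the row before left it, along the tool's axes as they then stand; what a row does not reach is not made up. A row lasts 1/10 s, in which the tool goes at most 50 mm and 8.59 degrees, less where a joint would pass 70% of its speed; a pose out of reach is approached as far as the arm can. A call is refused whole if a number of a shift passes 1 or a number of a turn 1, either way. A call with a gripper value outside its range is refused whole. OPENING is the finger opening in mm, from 0 to 87.8, set as the call begins (- or left out, the last holds). The fingers move at their own pace and stop on an object; FORCE is the grip in N (left out, the last holds). Time passes only in rows, so rows that do not move let the fingers close. It gives the time, the measured TCP pose, the force, the opening and the grip force at its end, in the units of the state.
- env.read_state(): the state, without advancing time (a new reading comes with each control period).
- env.capture(name): name is "scene" or "side" or "wrist"; returns the picture (420x560x3 uint8, red, green, blue); there is no depth.
- env.camera_info(name): a dict with "vfov" (degrees; the focal length in pixels is half the picture's height over the tangent of half this angle, whatever the lens; pixels are square), "cx", "cy" (the principal point, pixels), "view" (4x4, takes a point from world to camera coordinates). Camera axes: x right, y up, looking along -z (the intrinsics and any distortion apply to the point x, -y, -z); pixel columns grow to the right and rows downward; lengths in mm; the calibration is good to about 2 mm. A picture is of the moment at which its call begins: read the wrist's pose just before it. camera_info takes no time and is no camera call; for the wrist camera it gives the pose at the moment of the call.
- env.close_job(): hands the job in; it is judged then, once.
The state is a dict: "time": time; "joint_pos": joint angles; "qd": joint speeds; "joint_efforts": joint torques, N m; "ee_pos": TCP position; "tool_rot": TCP orientation; "wrist_force": force on the tool from outside, world axes, zero at the start; "torque": the same for the moment, N m; "width": finger opening in mm; "grasp_force": force on a finger pad.
Only numpy, scipy, OpenCV 4.12 (cv2) and the standard library are available. Lean on these libraries where they do the work, as an engineer would, in place of code of your own. Each camera call takes 0.05 s, during which the arm holds its last target. There are 200 camera calls.

## Working session

There is one attempt and no reset: what is moved stays moved. The work goes in short steps, Python scripts to look and compute and a shell command to move; the robot and the scene stay as the last step left them, time stands still between calls to the robot, and variables do not carry over. Pictures are saved under pics/ and viewed, at most 10 in all, crops included, and the job is handed in when it is done.

```bash
mkdir -p pics; ls; python3 - <<'E'
from plant import env
import cv2,numpy as np
s=env.read_state();print(s)
for n in("scene","side","wrist"):
    i=env.camera_info(n);print(n,{k:(np.round(v,3).tolist() if k=='view' else v) for k,v in i.items()})
    im=env.capture(n);cv2.imwrite(f"pics/{n}0.png",im[:,:,::-1])
E
```

```text
pics
{'time': 0.0, 'joint_pos': array([-0.10809274,  0.47778725,  0.02233346,  1.55641675, -0.01148014,
        1.1092671 , -0.08307651]), 'qd': array([ 0.00047157,  0.00073143,  0.00117835,  0.00229795, -0.00119915,
        0.00139179, -0.00050374]), 'joint_efforts': array([-1.31144458e-03, -5.82851672e+01,  1.53386436e+00, -2.72606850e+01,
       -5.43364382e-02,  1.69422745e-02,  2.21527275e-04]), 'ee_pos': array([6.74739784e+02, 5.91528396e-03, 4.03704581e+02]), 'tool_rot': array([-5.65849812e-04,  7.07087906e-01,  7.07125115e-01, -6.67594892e-04]), 'wrist_force': array([-0.52582686, -0.75468099,  1.16806672]), 'torque': array([0.05757269, 0.01691992, 0.03315063]), 'grasp_force': 0.0, 'width': 87.60909927552424}
scene {'vfov': 49.620436778013676, 'cx': 280.0149790630067, 'cy': 214.29186236810656, 'view': [[-0.84, 0.543, -0.015, 470.137], [-0.371, -0.554, 0.745, 121.879], [0.396, 0.632, 0.667, -1169.489], [0.0, 0.0, 0.0, 1.0]]}
side {'vfov': 44.27143018324933, 'cx': 283.218909725802, 'cy': 219.72663390494827, 'view': [[0.844, -0.537, -0.011, -466.196], [0.36, 0.551, 0.753, -309.147], [-0.398, -0.639, 0.658, -823.274], [0.0, 0.0, 0.0, 1.0]]}
wrist {'vfov': 69.92649580088775, 'cx': 283.6171917406097, 'cy': 209.5576274765619, 'view': [[1.0, 0.0, -0.002, -674.803], [-0.001, 0.957, -0.291, 34.951], [0.002, 0.291, 0.957, -391.358], [0.0, 0.0, 0.0, 1.0]]}
```

```bash
python3 - <<'E'
import cv2,numpy as np
a=[cv2.imread(f"pics/{n}0.png") for n in("scene","side","wrist")]
cv2.imwrite("pics/m0.png",np.vstack([np.hstack([cv2.resize(x,(400,300)) for x in a[:2]]),np.hstack([cv2.resize(a[2],(400,300)),np.zeros((300,400,3),np.uint8)])]))
E
```

```text
(no output)
```

View pics/m0.png

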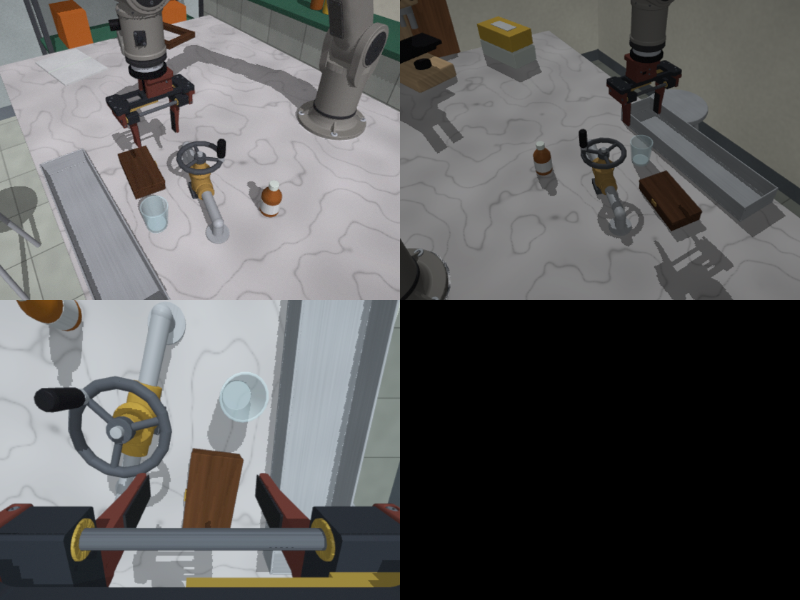

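View pics/side0.png

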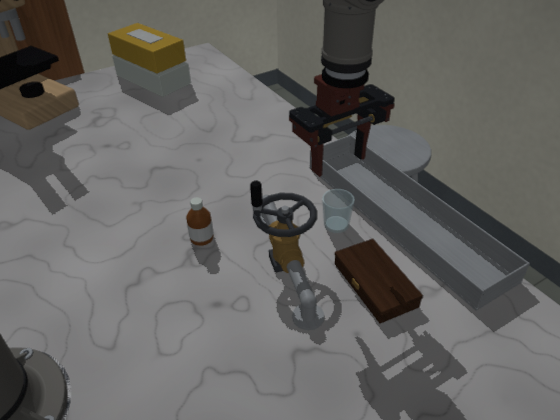

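```bash
cat > h.py <<'E'
import numpy as np,cv2
def ray(info,px):
    f=210/np.tan(np.radians(info['vfov']/2)); V=np.array(info['view']);R=V[:3,:3];t=V[:3,3]
    px=np.atleast_2d(px).astype(float)
    d=np.c_[(px[:,0]-info['cx'])/f,-(px[:,1]-info['cy'])/f,-np.ones(len(px))]
    return -R.T@t,d@R
def plane(info,px,z):
    o,d=ray(info,px);return o+d*((z-o[2])/d[:,2])[:,None]
def proj(info,P):
    f=210/np.tan(np.radians(info['vfov']/2));V=np.array(info['view']);c=np.atleast_2d(P)@V[:3,:3].T+V[:3,3]
    return np.c_[info['cx']+f*c[:,0]/-c[:,2],info['cy']-f*c[:,1]/-c[:,2]]
def circ(p):
    A=np.c_[2*p,np.ones(len(p))];s=np.linalg.lstsq(A,(p**2).sum(1),rcond=None)[0]
    return s[:2],np.sqrt(s[2]+s[:2]@s[:2])
def black(im,thr=45):
    g=im.max(2); return (g<thr).astype(np.uint8)
E
python3 - <<'E'
from plant import env
from h import *
B={'wrist':(40,120,130,165),'side':(245,175,270,210),'scene':(290,190,325,230)}
for n,(x0,y0,x1,y1) in B.items():
    im=cv2.imread(f"pics/{n}0.png");m=black(im,55);k=np.zeros_like(m);k[y0:y1,x0:x1]=1
    N,L,S,C=cv2.connectedComponentsWithStats(m*k);j=1+S[1:,4].argmax();print(n,S[j],C[j])
    i=env.camera_info(n)
    for z in(164,174,194):print(z,plane(i,C[j],z).round(1))
im=cv2.imread("pics/wrist0.png");i=env.camera_info('wrist')
g=im.astype(int);m=((g.max(2)<125)&(g.max(2)-g.min(2)<30)).astype(np.uint8)
c=np.array([168,180.])
for z,nm in((130,'rim'),):
    ys,xs=np.nonzero(m);P=plane(i,np.c_[xs,ys],z)[:,:2]
    c0=plane(i,[166,183],140)[0,:2];print('stem@140 guess',c0)
    for _ in range(8):
        r=np.hypot(*(P-c0).T);q=P[(r>44)&(r<66)&(abs(np.arctan2(P[:,1]-c0[1],P[:,0]-c0[0])-2.7)>.5)];c0,R=circ(q)
    print(c0,R,len(q))
cv2.imwrite("pics/c1.png",cv2.resize(np.hstack([im[80:260,30:270],cv2.cvtColor(m*255,cv2.COLOR_GRAY2BGR)[80:260,30:270]]),None,fx=1.6,fy=1.6))
E
```

```text
wrist [  48  123   71   34 1938] [ 82.73426213 138.49174407]
164 [[532.2  66.9 164. ]]
174 [[538.8  67.5 174. ]]
194 [[551.9  68.8 194. ]]
side [251 181  19  29 322] [257.66149068 195.52173913]
164 [[540.1  66.8 164. ]]
174 [[534.1  55.6 174. ]]
194 [[522.1  33.4 194. ]]
scene [292 195  24  26 348] [307.1954023  207.08908046]
164 [[536.5  58.1 164. ]]
174 [[543.4  67.3 174. ]]
194 [[557.2  85.9 194. ]]
stem@140 guess [578.27129338  29.61235699]
[576.03522584  28.2117107 ] 54.39289419352031 5706
```

View pics/c1.png

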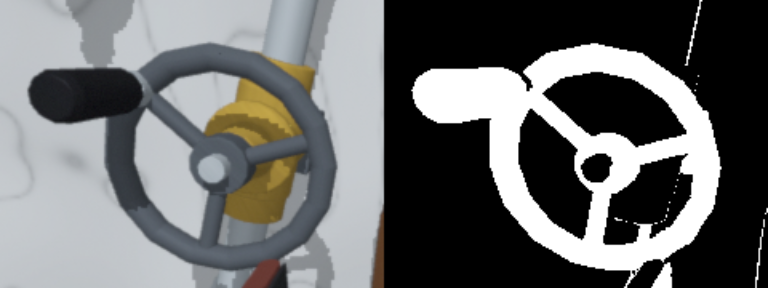

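```bash
python3 - <<'E'
from plant import env
from h import *
i=env.camera_info('wrist')
print('cap',plane(i,[60.5,139],194).round(1),'stem',plane(i,[162.5,185],145.5).round(1))
for n,x in(('side',(256,185)),('scene',(310,199))):print(n,plane(env.camera_info(n),x,192).round(1))
E
python3 -m handwheel '[{"dy":-0.5,"dx":0.24},{"dy":-0.5,"dx":0.24},{"dy":-0.5,"dx":0.24},{"dy":-0.5,"dx":0.24},{"dy":-0.5,"dx":0.24},{"dy":-0.28,"dx":0.14},{},{},{}]' 60 30
```

```text
cap [[538.1  68.5 194. ]] stem [[577.5  29.1 145.5]]
side [[536.5  64.2 192. ]]
scene [[539.5  69.3 192. ]]$[0]: bad value
```

```bash

python3 -m handwheel '[{"dx":0.24,"dy":-0.5,"dz":0,"wx":0,"wy":0,"wz":0}]' 60 30; python3 -m handwheel --help | head -30
```

```text
time: 0.25
ee_pos: [651.2, 10.3, 403.8]
tool_rot: [0.001, 0.708, 0.706, -0.0]
wrist_force: [-0.8, -0.6, 0.2]
width: 83.0
grasp_force: 0.0invalid input: not JSON, or not a number
```

```bash

python3 -m handwheel '[{"dx":0.24,"dy":-0.5,"dz":0,"wx":0,"wy":0,"wz":0},{"dx":0.24,"dy":-0.5,"dz":0,"wx":0,"wy":0,"wz":0},{"dx":0.24,"dy":-0.5,"dz":0,"wx":0,"wy":0,"wz":0},{"dx":0.24,"dy":-0.5,"dz":0,"wx":0,"wy":0,"wz":0},{"dx":0.15,"dy":-0.25,"dz":0,"wx":0,"wy":0,"wz":0},{"dx":0,"dy":0,"dz":0,"wx":0,"wy":0,"wz":0},{"dx":0,"dy":0,"dz":0,"wx":0,"wy":0,"wz":0}]'
python3 - <<'E'
from plant import env
from h import *
for n in("scene","side","wrist"):cv2.imwrite(f"pics/{n}1.png",env.capture(n)[:,:,::-1])
print(env.read_state()['ee_pos'])
i=env.camera_info('wrist');print(proj(i,[[537.5,67.5,194],[577,29,145]]))
a=[cv2.imread(f"pics/{n}1.png") for n in("scene","side","wrist")]
cv2.imwrite("pics/m1.png",np.hstack([cv2.resize(a[2],(448,336)),cv2.resize(a[0][120:260,200:340],(336,336))]))
E
```

```text
time: 0.95
ee_pos: [538.2, 67.2, 404.9]
tool_rot: [0.0, 0.707, 0.707, 0.0]
wrist_force: [0.1, -0.0, 0.2]
width: 59.8
grasp_force: 0.0
[538.51600571  66.76567651 404.59496254]
[[280.77114394 240.84680182]
 [326.60487994 259.67123723]]
```

View pics/m1.png

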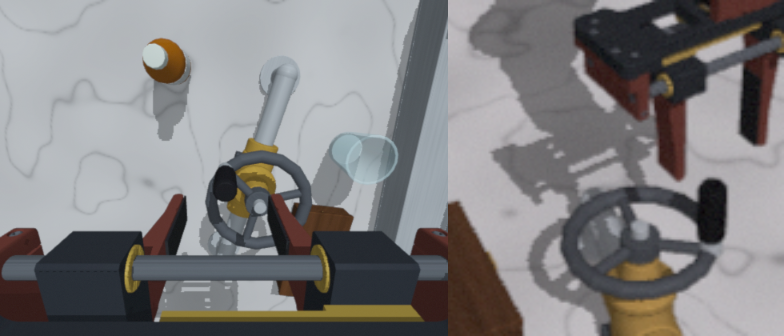

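```bash
python3 - <<'E'
from plant import env
from h import *
im=cv2.imread("pics/wrist1.png");i=env.camera_info('wrist')
m=black(im,50);k=np.zeros_like(m);k[195:265,255:305]=1
N,L,S,C=cv2.connectedComponentsWithStats(m*k);j=1+S[1:,4].argmax();print(S[j],C[j])
for y in range(S[j][1],S[j][1]+S[j][3],6):
    x=np.nonzero(L[y]==j)[0];print(y,x.min(),x.max())
for z in(169,194):print(proj(i,[[537.5,67.5,z],[577-39,29+39,z]]).round(1).tolist(),plane(i,C[j],z))
b=[S[j][0]+S[j][2]/2, 0]
E
```

```text
[ 266  208   31   44 1097] [280.94348222 229.90428441]
208 277 285
214 271 293
220 269 294
226 267 295
232 266 296
238 266 295
244 268 293
250 276 287
[[281.1, 228.0], [281.7, 227.4]] [[537.38728548  65.9611995  169.        ]]
[[280.8, 240.8], [281.5, 240.2]] [[537.64622809  75.46346159 194.        ]]
```

```bash

python3 -m handwheel '[{"dx":0,"dy":0,"dz":0.4,"wx":0,"wy":0,"wz":0},{"dx":0,"dy":0,"dz":0.4,"wx":0,"wy":0,"wz":0},{"dx":0,"dy":0,"dz":0.4,"wx":0,"wy":0,"wz":0},{"dx":0,"dy":0,"dz":0.15,"wx":0,"wy":0,"wz":0},{"dx":0,"dy":0,"dz":0,"wx":0,"wy":0,"wz":0},{"dx":0,"dy":0,"dz":0,"wx":0,"wy":0,"wz":0}]' 60 30
python3 -m handwheel '[{"dx":0,"dy":0,"dz":0,"wx":0,"wy":0,"wz":0},{"dx":0,"dy":0,"dz":0,"wx":0,"wy":0,"wz":0},{"dx":0,"dy":0,"dz":0,"wx":0,"wy":0,"wz":0},{"dx":0,"dy":0,"dz":0,"wx":0,"wy":0,"wz":0},{"dx":0,"dy":0,"dz":0,"wx":0,"wy":0,"wz":0},{"dx":0,"dy":0,"dz":0,"wx":0,"wy":0,"wz":0}]' 10 35
python3 - <<'E'
from plant import env
import numpy as np
r=[]
for _ in range(6):env.capture('side');s=env.read_state();r.append(np.r_[s['ee_pos'],s['wrist_force'],s['width'],s['grasp_force']])
print(np.mean(r,0).round(2),np.std(r,0).round(2))
E
```

```text
time: 1.7
ee_pos: [538.1, 67.4, 337.7]
tool_rot: [0.0, 0.707, 0.707, 0.0]
wrist_force: [-0.5, -0.2, -0.3]
width: 59.8
grasp_force: 0.0
time: 2.3
ee_pos: [537.4, 67.6, 337.2]
tool_rot: [-0.0, 0.707, 0.707, 0.0]
wrist_force: [-0.5, 0.6, 0.8]
width: 21.0
grasp_force: 35.0
[ 5.3745e+02  6.7650e+01  3.3722e+02 -7.3000e-01  4.6000e-01  1.4400e+00
  2.1100e+01  3.5000e+01] [0.01 0.01 0.02 0.36 0.61 0.44 0.1  0.  ]
```

```bash
cat > g.py <<'E'
import sys,numpy as np
from plant import env
C=np.array([576.8,28.7]);R=55.1
def ang(p): return np.degrees(np.arctan2(*(p-C)[::-1]))
def status(n=4):
    r=[]
    for _ in range(n):env.capture('side');s=env.read_state();r.append(np.r_[s['ee_pos'][:2],s['wrist_force'],s['width']])
    r=np.mean(r,0);p=r[:2];d=(p-C);rad=np.hypot(*d);u=d/rad;t=np.array([-u[1],u[0]])
    print('t %.2f ang %.1f rad %.2f Ftan(ccw) %.2f Frad %.2f Fz %.2f w %.1f'%(s['time'],ang(p),rad,r[2:4]@t,r[2:4]@u,r[4],r[5]),p.round(1));return p
def table(a0,step,n):
    p=np.array([C+R*np.array([np.cos(x),np.sin(x)]) for x in np.radians(a0+step*np.arange(n+1))])
    for k,d in enumerate(np.diff(p,axis=0)/50):print('%.0f>: "dx":%.3f,"dy":%.3f'%(a0+step*k,d[1],d[0]))
if __name__=='__main__':
    status(int(sys.argv[1]))
    if len(sys.argv)>2:table(*[float(x) for x in sys.argv[2:4]],int(sys.argv[4]))
E
python3 g.py 1 135 -10 36
```

```text
t 2.65 ang 135.3 rad 55.36 Ftan(ccw) 1.10 Frad 1.57 Fz 0.29 w 21.5 [537.5  67.6]
135>: "dx":0.123,"dy":0.147
125>: "dx":0.096,"dy":0.166
115>: "dx":0.066,"dy":0.181
105>: "dx":0.033,"dy":0.189
95>: "dx":0.000,"dy":0.192
85>: "dx":-0.033,"dy":0.189
75>: "dx":-0.066,"dy":0.181
65>: "dx":-0.096,"dy":0.166
55>: "dx":-0.123,"dy":0.147
45>: "dx":-0.147,"dy":0.123
35>: "dx":-0.166,"dy":0.096
25>: "dx":-0.181,"dy":0.066
15>: "dx":-0.189,"dy":0.033
5>: "dx":-0.192,"dy":0.000
-5>: "dx":-0.189,"dy":-0.033
-15>: "dx":-0.181,"dy":-0.066
-25>: "dx":-0.166,"dy":-0.096
-35>: "dx":-0.147,"dy":-0.123
-45>: "dx":-0.123,"dy":-0.147
-55>: "dx":-0.096,"dy":-0.166
-65>: "dx":-0.066,"dy":-0.181
-75>: "dx":-0.033,"dy":-0.189
-85>: "dx":0.000,"dy":-0.192
-95>: "dx":0.033,"dy":-0.189
-105>: "dx":0.066,"dy":-0.181
-115>: "dx":0.096,"dy":-0.166
-125>: "dx":0.123,"dy":-0.147
-135>: "dx":0.147,"dy":-0.123
-145>: "dx":0.166,"dy":-0.096
-155>: "dx":0.181,"dy":-0.066
-165>: "dx":0.189,"dy":-0.033
-175>: "dx":0.192,"dy":0.000
-185>: "dx":0.189,"dy":0.033
-195>: "dx":0.181,"dy":0.066
-205>: "dx":0.166,"dy":0.096
-215>: "dx":0.147,"dy":0.123
```

```bash

python3 -m handwheel '[{"dx":0.123,"dy":0.147,"dz":0,"wx":0,"wy":0,"wz":0},{"dx":0.096,"dy":0.166,"dz":0,"wx":0,"wy":0,"wz":0},{"dx":0.066,"dy":0.181,"dz":0,"wx":0,"wy":0,"wz":0}]'
python3 g.py 3
python3 -m handwheel '[{"dx":0.033,"dy":0.189,"dz":0,"wx":0,"wy":0,"wz":0},{"dx":0,"dy":0.192,"dz":0,"wx":0,"wy":0,"wz":0},{"dx":-0.033,"dy":0.189,"dz":0,"wx":0,"wy":0,"wz":0}]'
python3 g.py 3
```

```text
time: 2.95
ee_pos: [563.2, 81.9, 337.0]
tool_rot: [0.0, 0.707, 0.707, -0.0]
wrist_force: [0.3, -4.1, -0.9]
width: 21.1
grasp_force: 35.0
t 3.10 ang 103.6 rad 54.72 Ftan(ccw) -0.42 Frad -1.67 Fz -0.11 w 21.1 [563.9  81.9]
time: 3.4
ee_pos: [591.0, 81.2, 336.7]
tool_rot: [-0.0, 0.707, 0.707, -0.001]
wrist_force: [-8.9, -1.2, 1.8]
width: 21.8
grasp_force: 35.0
t 3.55 ang 74.5 rad 54.39 Ftan(ccw) 2.13 Frad -3.81 Fz 1.47 w 21.4 [591.3  81.1]
```

```bash

python3 -m handwheel '[{"dx":-0.066,"dy":0.181,"dz":0,"wx":0,"wy":0,"wz":0},{"dx":-0.096,"dy":0.166,"dz":0,"wx":0,"wy":0,"wz":0},{"dx":-0.123,"dy":0.147,"dz":0,"wx":0,"wy":0,"wz":0}]'
python3 g.py 4
python3 -m handwheel '[{"dx":-0.147,"dy":0.123,"dz":0,"wx":0,"wy":0,"wz":0},{"dx":-0.166,"dy":0.096,"dz":0,"wx":0,"wy":0,"wz":0},{"dx":-0.181,"dy":0.066,"dz":0,"wx":0,"wy":0,"wz":0}]'
python3 g.py 4
```

```text
time: 3.85
ee_pos: [613.8, 68.7, 336.4]
tool_rot: [-0.003, 0.707, 0.708, -0.002]
wrist_force: [-9.5, 0.2, 3.4]
width: 21.2
grasp_force: 35.0
t 4.05 ang 46.0 rad 54.28 Ftan(ccw) 3.96 Frad -5.22 Fz 2.53 w 21.3 [614.5  67.7]
time: 4.35
ee_pos: [628.3, 45.8, 336.7]
tool_rot: [-0.003, 0.706, 0.708, -0.0]
wrist_force: [-7.8, 4.9, 3.0]
width: 21.5
grasp_force: 35.0
t 4.55 ang 16.7 rad 54.17 Ftan(ccw) 3.94 Frad -5.37 Fz 2.04 w 21.2 [628.7  44.2]
```

```bash
sed -i 's/C=np.array.*/C=np.array([575.8,28.1]);R=55.0/' g.py
python3 -m handwheel '[{"dx":-0.193,"dy":0.025,"dz":0,"wx":0,"wy":0,"wz":0},{"dx":-0.196,"dy":-0.007,"dz":0,"wx":0,"wy":0,"wz":0},{"dx":-0.193,"dy":-0.040,"dz":0,"wx":0,"wy":0,"wz":0}]'
python3 g.py 4
python3 -m handwheel '[{"dx":-0.181,"dy":-0.066,"dz":0,"wx":0,"wy":0,"wz":0},{"dx":-0.166,"dy":-0.096,"dz":0,"wx":0,"wy":0,"wz":0}]'
python3 g.py 4
```

```text
time: 4.85
ee_pos: [629.0, 17.8, 337.6]
tool_rot: [-0.001, 0.706, 0.708, 0.003]
wrist_force: [0.8, 7.6, -1.7]
width: 21.0
grasp_force: 35.0
t 5.05 ang -12.8 rad 54.38 Ftan(ccw) 4.45 Frad -0.84 Fz -0.80 w 21.1 [628.8  16. ]
time: 5.25
ee_pos: [621.8, -0.6, 337.8]
tool_rot: [0.0, 0.706, 0.708, 0.003]
wrist_force: [4.1, 5.2, -3.3]
width: 21.4
grasp_force: 35.0
t 5.45 ang -34.0 rad 54.55 Ftan(ccw) 4.67 Frad -0.76 Fz -1.48 w 21.3 [621.   -2.4]
```

```bash

python3 -m handwheel '[{"dx":-0.147,"dy":-0.123,"dz":0,"wx":0,"wy":0,"wz":0},{"dx":-0.123,"dy":-0.147,"dz":0,"wx":0,"wy":0,"wz":0}]' | grep force
python3 g.py 4
python3 -m handwheel '[{"dx":-0.096,"dy":-0.166,"dz":0,"wx":0,"wy":0,"wz":0}]' | grep force
python3 g.py 4
```

```text
wrist_force: [5.0, 4.1, -4.5]
grasp_force: 35.0
t 5.85 ang -54.8 rad 54.86 Ftan(ccw) 4.63 Frad -1.27 Fz -2.00 w 21.4 [607.5 -16.7]
wrist_force: [8.5, 5.8, -4.1]
grasp_force: 35.0
t 6.15 ang -63.9 rad 54.79 Ftan(ccw) 9.28 Frad -1.05 Fz -5.01 w 21.3 [599.9 -21.1]
```

```bash

python3 -m handwheel '[{"dx":-0.066,"dy":-0.181,"dz":0,"wx":0,"wy":0,"wz":0}]' | grep force
python3 g.py 4
```

```text
wrist_force: [10.6, 3.7, -6.4]
grasp_force: 35.0
t 6.45 ang -73.3 rad 54.77 Ftan(ccw) 11.13 Frad -1.62 Fz -5.94 w 21.2 [591.5 -24.4]
```

```bash

python3 -m handwheel '[{"dx":0.066,"dy":0.181,"dz":0,"wx":0,"wy":0,"wz":0},{"dx":0.096,"dy":0.166,"dz":0,"wx":0,"wy":0,"wz":0},{"dx":0.123,"dy":0.147,"dz":0,"wx":0,"wy":0,"wz":0}]' | grep force
python3 g.py 4
python3 -m handwheel '[{"dx":0.147,"dy":0.123,"dz":0,"wx":0,"wy":0,"wz":0},{"dx":0.166,"dy":0.096,"dz":0,"wx":0,"wy":0,"wz":0},{"dx":0.181,"dy":0.066,"dz":0,"wx":0,"wy":0,"wz":0}]' | grep force
python3 g.py 4 -20 5 26
```

```text
wrist_force: [-1.5, 2.0, 2.5]
grasp_force: 35.0
t 6.95 ang -44.8 rad 54.98 Ftan(ccw) 1.00 Frad -0.34 Fz 2.27 w 21.3 [614.8 -10.6]
wrist_force: [-2.2, -0.5, 1.5]
grasp_force: 35.0
t 7.45 ang -13.2 rad 54.62 Ftan(ccw) 1.13 Frad -0.37 Fz 1.70 w 21.2 [629.   15.6]
-20>: "dx":0.092,"dy":0.029
-15>: "dx":0.094,"dy":0.021
-10>: "dx":0.095,"dy":0.013
-5>: "dx":0.096,"dy":0.004
0>: "dx":0.096,"dy":-0.004
5>: "dx":0.095,"dy":-0.013
10>: "dx":0.094,"dy":-0.021
15>: "dx":0.092,"dy":-0.029
20>: "dx":0.089,"dy":-0.037
25>: "dx":0.085,"dy":-0.044
30>: "dx":0.081,"dy":-0.052
35>: "dx":0.076,"dy":-0.058
40>: "dx":0.071,"dy":-0.065
45>: "dx":0.065,"dy":-0.071
50>: "dx":0.058,"dy":-0.076
55>: "dx":0.052,"dy":-0.081
60>: "dx":0.044,"dy":-0.085
65>: "dx":0.037,"dy":-0.089
70>: "dx":0.029,"dy":-0.092
75>: "dx":0.021,"dy":-0.094
80>: "dx":0.013,"dy":-0.095
85>: "dx":0.004,"dy":-0.096
90>: "dx":-0.004,"dy":-0.096
95>: "dx":-0.013,"dy":-0.095
100>: "dx":-0.021,"dy":-0.094
105>: "dx":-0.029,"dy":-0.092
```

```bash

python3 -m handwheel '[{"dx":0.094,"dy":0.021,"dz":0,"wx":0,"wy":0,"wz":0}]' >/dev/null; python3 g.py 4
python3 -m handwheel '[{"dx":0.095,"dy":0.013,"dz":0,"wx":0,"wy":0,"wz":0}]' >/dev/null; python3 g.py 4
python3 -m handwheel '[{"dx":0.096,"dy":0.004,"dz":0,"wx":0,"wy":0,"wz":0}]' >/dev/null; python3 g.py 4
python3 -m handwheel '[{"dx":0.096,"dy":-0.004,"dz":0,"wx":0,"wy":0,"wz":0}]' >/dev/null; python3 g.py 4
```

```text
t 7.75 ang -10.0 rad 54.64 Ftan(ccw) 0.23 Frad -0.76 Fz 1.40 w 21.3 [629.6  18.7]
t 8.05 ang -4.7 rad 54.63 Ftan(ccw) 0.12 Frad -0.80 Fz 1.49 w 21.3 [630.2  23.7]
t 8.35 ang 0.5 rad 54.62 Ftan(ccw) 0.66 Frad -0.94 Fz 1.82 w 21.3 [630.4  28.6]
t 8.65 ang 5.5 rad 54.62 Ftan(ccw) 0.42 Frad -0.86 Fz 1.14 w 21.2 [630.2  33.3]
```

```bash

python3 -m handwheel '[{"dx":0.095,"dy":-0.013,"dz":0,"wx":0,"wy":0,"wz":0}]' >/dev/null; python3 g.py 4
python3 -m handwheel '[{"dx":0.094,"dy":-0.021,"dz":0,"wx":0,"wy":0,"wz":0}]' >/dev/null; python3 g.py 4
python3 -m handwheel '[{"dx":0.092,"dy":-0.029,"dz":0,"wx":0,"wy":0,"wz":0}]' >/dev/null; python3 g.py 4
python3 -m handwheel '[{"dx":0.089,"dy":-0.037,"dz":0,"wx":0,"wy":0,"wz":0}]' >/dev/null; python3 g.py 4
```

```text
t 8.95 ang 10.5 rad 54.58 Ftan(ccw) 0.37 Frad -1.31 Fz 2.08 w 21.3 [629.5  38.1]
t 9.25 ang 15.6 rad 54.58 Ftan(ccw) 0.70 Frad -1.39 Fz 1.05 w 21.4 [628.4  42.8]
t 9.55 ang 20.6 rad 54.59 Ftan(ccw) 0.44 Frad -1.56 Fz 1.60 w 21.3 [626.9  47.3]
t 9.85 ang 24.6 rad 54.47 Ftan(ccw) -2.89 Frad -1.38 Fz 0.69 w 21.2 [625.3  50.8]
```

```bash

python3 -m handwheel '[{"dx":0.034,"dy":-0.017,"dz":0,"wx":0,"wy":0,"wz":0}]' >/dev/null; python3 g.py 4
python3 -m handwheel '[{"dx":0.051,"dy":-0.027,"dz":0,"wx":0,"wy":0,"wz":0}]' >/dev/null; python3 g.py 4
python3 -m handwheel '[{"dx":0.081,"dy":-0.052,"dz":0,"wx":0,"wy":0,"wz":0}]' >/dev/null; python3 g.py 4
```

```text
t 10.15 ang 25.6 rad 54.36 Ftan(ccw) -5.48 Frad -1.24 Fz -0.92 w 21.0 [624.8  51.6]
t 10.45 ang 28.4 rad 54.33 Ftan(ccw) -6.47 Frad -1.49 Fz -1.05 w 21.1 [623.6  54. ]
t 10.75 ang 33.7 rad 54.31 Ftan(ccw) -5.73 Frad -1.39 Fz -1.71 w 21.1 [621.   58.2]
```

```bash

python3 -m handwheel '[{"dx":0.147,"dy":-0.123,"dz":0,"wx":0,"wy":0,"wz":0},{"dx":0.123,"dy":-0.147,"dz":0,"wx":0,"wy":0,"wz":0},{"dx":0.096,"dy":-0.166,"dz":0,"wx":0,"wy":0,"wz":0},{"dx":0.066,"dy":-0.181,"dz":0,"wx":0,"wy":0,"wz":0},{"dx":0.033,"dy":-0.189,"dz":0,"wx":0,"wy":0,"wz":0},{"dx":0,"dy":-0.192,"dz":0,"wx":0,"wy":0,"wz":0}]' |grep force; python3 g.py 4
python3 -m handwheel '[{"dx":-0.033,"dy":-0.189,"dz":0,"wx":0,"wy":0,"wz":0},{"dx":-0.066,"dy":-0.181,"dz":0,"wx":0,"wy":0,"wz":0},{"dx":-0.096,"dy":-0.166,"dz":0,"wx":0,"wy":0,"wz":0},{"dx":-0.123,"dy":-0.147,"dz":0,"wx":0,"wy":0,"wz":0},{"dx":-0.147,"dy":-0.123,"dz":0,"wx":0,"wy":0,"wz":0}]' |grep force; python3 g.py 4
```

```text
wrist_force: [7.6, -3.4, -5.7]
grasp_force: 35.0
t 11.55 ang 95.0 rad 54.71 Ftan(ccw) -3.70 Frad -3.02 Fz -3.56 w 21.4 [571.   82.6]
wrist_force: [7.0, 3.5, -6.5]
grasp_force: 35.0
t 12.25 ang 144.1 rad 55.47 Ftan(ccw) -4.14 Frad -2.59 Fz -4.45 w 21.1 [530.9  60.6]
```

```bash

python3 -m handwheel '[{"dx":-0.166,"dy":-0.096,"dz":0,"wx":0,"wy":0,"wz":0},{"dx":-0.181,"dy":-0.066,"dz":0,"wx":0,"wy":0,"wz":0},{"dx":-0.189,"dy":-0.033,"dz":0,"wx":0,"wy":0,"wz":0},{"dx":-0.192,"dy":0,"dz":0,"wx":0,"wy":0,"wz":0}]' |grep force; python3 g.py 4
python3 -c "
from h import *
p=np.array([[537.45,67.65],[563.9,81.9],[591.3,81.1],[614.5,67.7],[628.7,44.2],[628.8,16],[621,-2.4],[607.5,-16.7],[599.9,-21.1],[591.5,-24.4],[614.8,-10.6],[629,15.6],[630.4,28.6],[628.4,42.8],[624.8,51.6],[621,58.2],[571,82.6],[530.9,60.6]])
c,R=circ(p);print(c,R,(np.hypot(*(p-c).T)-R).round(2))
for q in([624.8,51.6],[530.9,60.6],[591.5,-24.4]):print(np.degrees(np.arctan2(q[1]-c[1],q[0]-c[0])))"
```

```text
wrist_force: [-0.2, 7.0, 0.4]
grasp_force: 35.0
t 12.85 ang -176.5 rad 55.61 Ftan(ccw) -4.91 Frad 0.62 Fz 0.85 w 21.3 [520.3  24.7]
[575.49099538  28.15858159] 54.977043387524475 [-0.14  0.    0.27  0.57  0.6  -0.3  -0.16  0.13 -0.   -0.03  0.23 -0.01
 -0.07 -0.08 -0.38 -0.45 -0.35  0.17]
25.426336417364986
143.96287609746074
-73.059602750664
```

```bash
sed -i 's/C=np.array.*/C=np.array([575.5,28.15]);R=55.0/' g.py
python3 -m handwheel '[{"dx":-0.189,"dy":0.033,"dz":0,"wx":0,"wy":0,"wz":0},{"dx":-0.181,"dy":0.066,"dz":0,"wx":0,"wy":0,"wz":0}]' |grep force; python3 g.py 4
python3 -m handwheel '[{"dx":-0.030,"dy":0.014,"dz":0,"wx":0,"wy":0,"wz":0}]' |grep force; python3 g.py 4
```

```text
wrist_force: [-3.9, 6.3, 4.4]
grasp_force: 35.0
t 13.25 ang -155.7 rad 55.38 Ftan(ccw) -5.27 Frad 1.09 Fz 2.98 w 21.3 [525.    5.3]
wrist_force: [-5.9, 5.5, 4.5]
grasp_force: 35.0
t 13.55 ang -154.6 rad 55.35 Ftan(ccw) -6.41 Frad 2.24 Fz 4.29 w 21.4 [525.5   4.4]
```

```bash

python3 -m handwheel '[{"dx":0.024,"dy":-0.011,"dz":0,"wx":0,"wy":0,"wz":0},{"dx":0,"dy":0,"dz":0,"wx":0,"wy":0,"wz":0}]' |grep force; python3 g.py 4
python3 -m handwheel '[{"dx":0,"dy":0,"dz":0,"wx":0,"wy":0,"wz":0},{"dx":0,"dy":0,"dz":0,"wx":0,"wy":0,"wz":0},{"dx":0,"dy":0,"dz":0,"wx":0,"wy":0,"wz":0},{"dx":0,"dy":0,"dz":0,"wx":0,"wy":0,"wz":0},{"dx":0,"dy":0,"dz":0,"wx":0,"wy":0,"wz":0},{"dx":0,"dy":0,"dz":0,"wx":0,"wy":0,"wz":0}]' 60
python3 -m handwheel '[{"dx":0,"dy":0,"dz":-0.3,"wx":0,"wy":0,"wz":0},{"dx":0,"dy":0,"dz":-0.5,"wx":0,"wy":0,"wz":0},{"dx":0,"dy":0,"dz":-0.5,"wx":0,"wy":0,"wz":0},{"dx":0,"dy":0,"dz":-0.5,"wx":0,"wy":0,"wz":0},{"dx":0,"dy":0,"dz":-0.2,"wx":0,"wy":0,"wz":0},{"dx":0,"dy":0,"dz":0,"wx":0,"wy":0,"wz":0},{"dx":0,"dy":0,"dz":0,"wx":0,"wy":0,"wz":0}]'
python3 - <<'E'
from plant import env
from h import *
for n in("scene","side","wrist"):cv2.imwrite(f"pics/{n}2.png",env.capture(n)[:,:,::-1])
a=[cv2.imread(f"pics/{n}2.png") for n in("scene","side","wrist")]
cv2.imwrite("pics/m2.png",np.hstack([cv2.resize(a[2],(400,300)),cv2.resize(a[0],(400,300))]))
E
```

```text
wrist_force: [-4.1, 2.3, 3.9]
grasp_force: 35.0
t 13.95 ang -155.1 rad 55.42 Ftan(ccw) -4.84 Frad 2.34 Fz 4.72 w 21.3 [525.2   4.8]
time: 14.55
ee_pos: [525.7, 4.3, 337.1]
tool_rot: [0.0, 0.707, 0.707, 0.0]
wrist_force: [-0.2, -0.2, -0.3]
width: 59.6
grasp_force: 0.0
time: 15.25
ee_pos: [525.3, 4.3, 436.1]
tool_rot: [-0.0, 0.707, 0.707, -0.0]
wrist_force: [0.9, -0.4, -0.2]
width: 59.7
grasp_force: 0.0
```

View pics/m2.png

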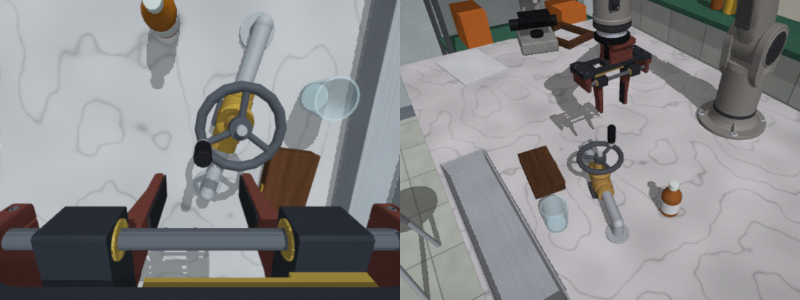

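The handle now stands at about (203,153) in the left-hand (wrist) view, and the glassware and box haven't moved. I'll check the wheel's resting angle.

```bash
python3 - <<'E'
from plant import env
from h import *
im=cv2.imread("pics/wrist2.png");i=env.camera_info('wrist')
m=black(im,50);k=np.zeros_like(m);k[185:245,255:310]=1
N,L,S,C=cv2.connectedComponentsWithStats(m*k);j=1+S[1:,4].argmax();P=plane(i,C[j],169)[0];print(S[j],P)
c=np.array([575.5,28.15]);print(np.degrees(np.arctan2(P[1]-c[1],P[0]-c[0]))%360,np.hypot(*(P[:2]-c)))
E
```

```text
[271 197  26  37 767] [525.66895078   5.00875375 169.        ]
204.90987832805789 54.942249174839894
```

```bash
python3 -c "
from plant import env
print(env.close_job())"
```

```text
the job is handed in; nothing more can be done
None
```

I closed the valve until it seated (about 11 N at the handle), turned back through roughly 90° of free play, then opened it about 180° from where the wheel began to drive the stem. I let go of the wheel with the glassware and slide box undisturbed and handed the job in at about 15 s.

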